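Index the streaking turntable to its single-line mark

ROBOT

A 6-joint arm with a two-finger parallel gripper is mounted at the origin on the work surface. World frame = base frame: x ahead of the robot, y to its left, z up, the work surface at z = 0. Lengths are in m, angles in degrees, forces in N, time in s.
With the tool pointing down it reaches from about 0.4 to 0.825 m from the base axis. Payload 7 kg.
Tool frame: the origin (TCP) lies at the very end of the fingers, on their centre line; the grasp point (between the pads) lies 19 mm behind it (ctrl.grip_depth is the z of the grasp point in the tool frame, in m); z points along the fingers, y is the direction in which the jaws open and shut (so a half turn about z gives the same grasp; the last joint's range is limited). The gripper opens to 88 mm and grips with 3 to 60 N. Pads are 19 mm wide; open, the fingers measure 130 mm over their backs; the gripper's body (78 mm by 193 mm) begins 47 mm behind the grasp point.
Start: joints at [87.611, 20.546, 0.682, 0, -70.136, -16.507], TCP at [0.219, 0.639, 0.227] pointing down, gripper open.
Joint ranges: [-176.03, 176.03], [-82.01, 121.73], [-58.28, 71.71], [-173.87, 95.51], [-174.79, -0.11], [-173.66, 173.66]. Speed limits (degrees/s): [136.94, 136.94, 172.46, 180, 180, 180].

INTERFACE

Orientations are given as [roll, pitch, yaw] about the fixed x, y, z axes, in that order (R = Rz(yaw) Ry(pitch) Rx(roll)).
In Python, from plant import telemetry, snapshot, job, models, ctrl gives the robot as it stands.
- The arm moves only by the tool jog_arm, never from a script. Its argument "targets" is text: rows parted by semicolons, each of 7 numbers parted by spaces: the shift along the tool's x, y, z in m, then the turn, a rotation vector about the tool's x, y, z in degrees, then the gripper command: -1 is shut, 1 is fully open, values between are in proportion. A call has exactly 8 rows; each row is the pose to reach, as a shift and turn from the pose measured when the call began, along the tool's axes at that moment; what a row does not reach only later rows make up. A row lasts 1/8 s, in which the tool goes at most 62.5 mm and 10.7 degrees, less where a joint would pass 70% of its speed; a pose out of reach is approached as far as the arm can. A call with a gripper value outside its range is refused whole. The fingers move at their own pace and stop on an object; the grip force is fixed at half the most. Time passes only in rows, so rows that repeat a pose let the fingers close, or fill a call up. It gives the time, the measured TCP pose, the force and the opening at its end, in the units of the state.
- telemetry.get_obs(): the state, without advancing time (a new reading comes with each control period).
- snapshot(name): name is "scene" or "top"; returns a dict with "img" (420x560x3 uint8, red, green, blue), "range_z" (420x560 float32, m along the optical axis (not along the pixel's ray), 0 where there is no reading), "intrinsics" (3x3 intrinsics, pixels), "R" (3x3) and "t" (3): a world point X has camera coordinates R X + t. Camera axes: x right, y down, z forward; pixel columns grow to the right and rows downward; lengths in m; the calibration is good to about 2 mm. A picture is of the moment at which its call begins.
- job.close_job(): hands the job in, once; it reports no verdict.
Trained networks look in a picture, given as the dict that the camera call returned (one of the last four; its "shot" number tells which), for a name from the list of things; names that differ only in an ending like _2 or _b are one class to them, and where a whole thing is asked for, a point or a joint stands for the part that bears it (a point fixed in the world has none). Each returns a list of dicts, best first, with "conf" (0 to 1); they miss things now and then, are a little off and sometimes report something else, mostly with a low value. They report only what shows in the picture. A call takes as long as a camera call. They do not tell look-alikes from the thing itself.
- models.cut_out(name, picture): "region" (420x560 bool, what is visible of it) and "uv" ([column, row] in pixels, amid what is visible of it).
- models.spot_point(name, picture): "uv" ([column, row] in pixels: a listed point, or the origin of a listed thing).
The state is a dict: "clock": time; "joint_pos": joint angles; "qvel": joint speeds; "tau": joint torques, N m; "tool_pos": TCP position; "orientation": TCP orientation; "force": force on the tool from outside, world axes, zero at the start; "moment": the same for the moment, N m; "opening": finger opening in m.
Only numpy, scipy, OpenCV 4.12 (cv2) and the standard library are available. Lean on these libraries where they do the work, as an engineer would, in place of code of your own. Each camera call takes 0.05 s, during which the arm holds its last target.

TASK

The culture dish is to be streaked at its next position: with a fingertip, gently push the upright post of the turntable round until the black index line on the metal platter lines up with the single bold line on the white base (not the pair of thin lines opposite it), then take the hand away. Only push: do not pinch or lift anything, keep the dish seated in the middle of the platter, and leave the other things where they are.

Things in the scene. Friction and masses are not known exactly. Their poses are not given: they have to be found in the camera images.
- base: fixed round white turntable base, 280 mm across, 28 mm tall, standing on the table; origin at the centre of its underside, on the vertical axis about which the platter turns. Short thin black ticks every 15 degrees round its top. Two small white scale plates, each 44 mm wide and 36 mm radially, 3 mm thick, lie on its top at opposite ends of a diameter (at its own +y and -y), one with a single bold line, one with a pair of thin lines; which is on which side varies
- platter: round aluminium disc, 190 mm across, 11 mm thick, its top 41 mm above the table, turning on the base about the vertical axis; origin on that axis at its underside, its own x axis points along the index line. When its x axis lies along the base's own x, the index line is midway between the two scale plates; from there it turns up to 2.3 rad either way to a stop. Dry friction of 0.12 N m (about 1.5 N at the post) keeps it where it is left
- index (a point): outer end of the index line, at the platter's rim, 94 mm from the axis, 41 mm above the table; the line is black, 10 mm wide, 36 mm long, radial. Its frame turns with the platter: x radially outward along the line, z up
- post (a point): upright round black finger post fixed on the platter, 18 mm across, 36 mm tall, its axis 81 mm from the platter's axis, diametrically opposite the index line; this point is the centre of its foot, on the platter's top (41 mm above the table)
- single_line (a point): middle of the single bold black line (10 mm wide, 36 mm long, radial) on its scale plate, 119 mm from the platter's axis, 31 mm above the table: the target line
- double_line (a point): middle between the two thin lines (5 mm wide, 26 mm apart) on the other scale plate, opposite the single line: not the target
- dish: loose round culture dish, 90 mm across, 13 mm tall, standing on the middle of the platter between three 6 mm tall pins; origin at the centre of its underside; it turns with the platter
- cup: open grey plastic cup, 70 mm across, 80 mm tall, near the turntable; bystander; origin at the middle of its underside
- dish_lid: loose flat glass dish lid lying on the table near the turntable, 94 mm across, 11 mm tall; bystander; origin at the middle of its underside
- spoon: black spoon lying on the table beside the turntable; bystander; origin at the underside of the spoon, about its middle
- bowl: purple mixing bowl, 170 mm across, 80 mm tall, on the left; bystander; origin at the middle of its underside
- spray: white bottle, 66 mm across, 190 mm tall, on the left; bystander; origin at the middle of its underside
- jar: brown grain jar, 80 mm across, 130 mm tall, on the right; bystander; origin at the middle of its underside
- stack: stack of closed culture dishes, 90 mm across, 55 mm tall, on the right; bystander; origin at the middle of its underside
Mind the look-alikes: they are no part of the job. Leave any orange or pink look-alike of the dish alone.

How it is judged:
By the outcome, as a careful person would: the job done as asked, in the order asked, and still so for the second after the job is handed in, with the robot touching nothing.
It also fails if it takes over 42 s, if anything falls off the work surface, if the arm or the gripper's body presses on something with over 40 N, if the wrist force passes 120 N, or if a joint passes its speed limit or range.

## Working session

There is one attempt and no reset: what is moved stays moved. The work goes in short steps, Python scripts to look and compute and a tool call to move; the robot and the scene stay as the last step left them, time stands still between calls to the robot, and variables do not carry over. Pictures are saved under pics/ and viewed, and the job is handed in when it is done.

Besides the shell and the picture viewer there is one more tool, called as name(argument=value, ...) on one line, values as JSON. jog_arm: Moves the arm, as the interface text tells. Its arguments: {"type":"object","properties":{"targets":{"type":"string"}},"required":["targets"]}

```bash
ls; mkdir -p pics; cat > h.py <<'E'
import numpy as np, cv2
from plant import telemetry, snapshot, job, models, ctrl
def save(s,name): cv2.imwrite('pics/'+name,cv2.cvtColor(s['img'],cv2.COLOR_RGB2BGR))
def ray_z(s,uv,z):
    K,R,t=s['intrinsics'],s['R'],s['t']
    d=R.T@np.linalg.solve(K,[uv[0],uv[1],1.]); c=-R.T@t
    return c+d*(z-c[2])/d[2]
def proj(s,X):
    p=s['intrinsics']@(s['R']@np.array(X,float)+s['t']); return p[:2]/p[2]
def depthpt(s,uv):
    c,r=int(round(uv[0])),int(round(uv[1])); Z=s['range_z'][r,c]
    return s['R'].T@(np.linalg.solve(s['intrinsics'],[uv[0],uv[1],1.])*Z-s['t'])
E
python3 - <<'E'
from h import *
print(telemetry.get_obs())
a=snapshot('scene'); b=snapshot('top'); save(a,'s0.png'); save(b,'t0.png')
H=dict(base=0,index=.041,post=.041,single_line=.031,double_line=.031,platter=.030,dish=.041,cup=0,dish_lid=0,spoon=0,stack=0,jar=0,bowl=0,spray=0)
for nm,s in(('scene',a),('top',b)):
  for n,z in H.items():
    for r in models.spot_point(n,s)[:2]:
      print(nm,n,round(r['conf'],2),np.round(r['uv'],1),np.round(ray_z(s,r['uv'],z),3))
E
```

```text
pics
{'clock': 0.0, 'joint_pos': array([ 8.76106932e+01,  2.05920461e+01,  6.35428540e-01, -2.04094239e-02,
       -7.01342062e+01, -1.65074211e+01]), 'qvel': array([ 0.01626755,  0.03076589, -0.06173469, -0.03721482,  0.00981435,
        0.08481624]), 'tau': array([-3.78606856e-04, -5.82720709e+01,  2.93044299e+01,  6.99749932e+00,
        6.73436109e-03, -1.67593330e-04]), 'tool_pos': array([0.21846829, 0.63817566, 0.22562743]), 'orientation': array([ 1.79907468e+02, -7.41378677e-03, -1.89036726e+01]), 'force': array([ 0.18958589, -0.03924938, -0.25097895]), 'moment': array([-0.04786433,  0.00075112, -0.02550155]), 'opening': 0.08750153307096019}
scene base 0.62 [287.7 234.5] [0.572 0.04  0.   ]
scene index 0.62 [290.5 240.2] [0.669 0.047 0.041]
scene index 0.62 [290.3 231.7] [0.615 0.048 0.041]
scene post 0.93 [285.1 209.8] [0.464 0.031 0.041]
scene single_line 0.47 [258.  228.1] [ 0.581 -0.069  0.031]
scene double_line 0.43 [321.6 225.6] [0.556 0.165 0.031]
scene platter 0.67 [254.8 260.2] [ 0.774 -0.072  0.03 ]
scene platter 0.57 [290.6 227. ] [0.568 0.05  0.03 ]
scene dish 0.77
[... 861 characters left out ...]
double_line 0.63 [225.2 219.9] [0.545 0.156 0.031]
top double_line 0.58 [122.4 207.4] [0.588 0.456 0.031]
top platter 0.78 [260.7 214. ] [0.56  0.052 0.03 ]
top dish 0.8 [185.5 189.7] [0.634 0.269 0.041]
top dish 0.68 [264.7 215.1] [0.555 0.04  0.041]
top cup 0.82 [220.5 161.4] [0.724 0.173 0.   ]
top cup 0.68 [222.9 220.7] [0.544 0.168 0.   ]
top dish_lid 0.66 [304.5 159.5] [ 0.724 -0.081  0.   ]
top spoon 0.62 [336.5 220.2] [ 0.538 -0.173  0.   ]
top stack 0.67 [444.1 251.4] [ 0.438 -0.491  0.   ]
top stack 0.52 [132.4 266.3] [0.414 0.437 0.   ]
top jar 0.58 [427.6 189.9] [ 0.624 -0.45   0.   ]
top bowl 0.86 [120.4 207.2] [0.591 0.474 0.   ]
top spray 0.64 [132.1 264.9] [0.418 0.438 0.   ]
```

```bash
python3 - <<'E'
import cv2
t=cv2.imread('pics/t0.png'); cv2.imwrite('pics/t0c.png',cv2.resize(t[130:290,160:360],None,fx=4,fy=3.75,interpolation=cv2.INTER_CUBIC)[:600,:800])
E
```

```text
(no output)
```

View pics/t0.png

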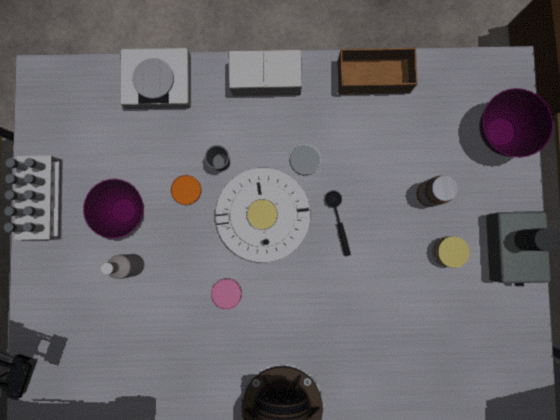

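View pics/s0.png

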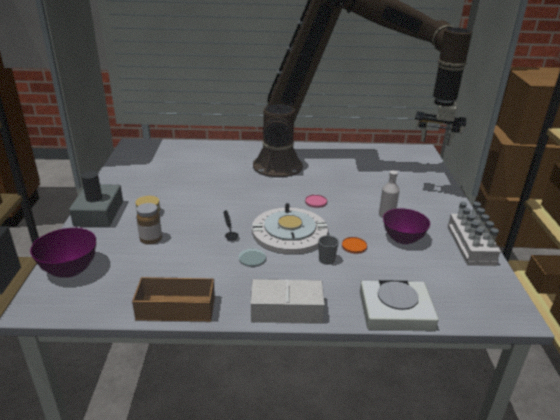

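View pics/t0c.png

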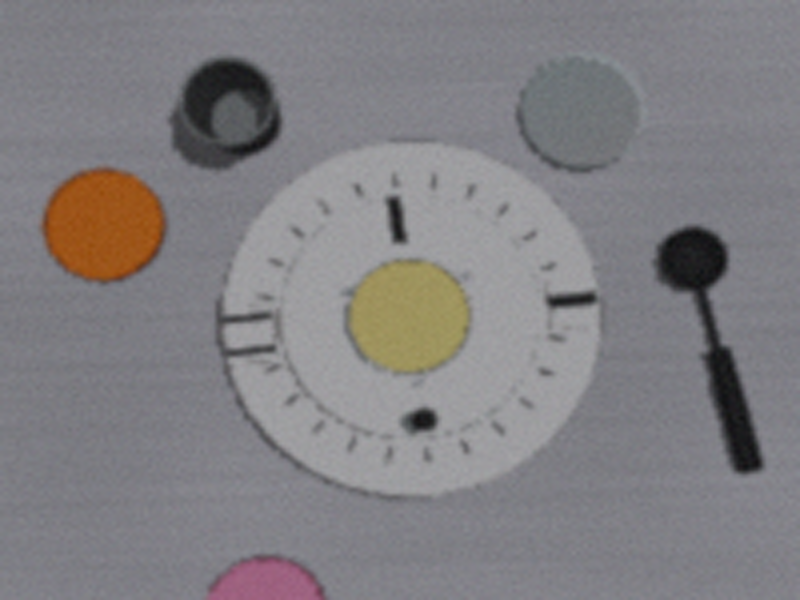

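The top view shows the single bold line at about (302,209), on the right. The pair of thin lines is at (223,219), on the left, the index line at (259,188) and the post at (266,242). The target is the right-hand line, so the platter has to turn clockwise by about 90°. The yellow dish at (263,214) is on the platter. The orange (186,190) and pink (227,293) discs are look-alikes to leave alone. Next I'll measure the angles precisely.

```bash
cat >> h.py <<'E'
def blob(s,uv,z,r=9,thr=70):
    g=cv2.cvtColor(s['img'],cv2.COLOR_RGB2GRAY).astype(float)
    yy,xx=np.mgrid[:420,:560]
    m=np.hypot(xx-uv[0],yy-uv[1])<r
    w=np.where(m,np.clip(np.median(g[m])*0.75-g,0,None),0)
    P=np.array([ray_z(s,(x,y),z)[:2] for y,x in zip(*np.nonzero(w))]); W=w[w>0]
    c=(P*W[:,None]).sum(0)/W.sum(); C=((P-c).T*W)@(P-c)/W.sum()
    e,v=np.linalg.eigh(C); return c,np.degrees(np.arctan2(v[1,1],v[0,1])),np.sqrt(e)*np.sqrt(12)
def basefit(s,guess):
    # base rim (z=.028) by white threshold
    g=cv2.cvtColor(s['img'],cv2.COLOR_RGB2GRAY)
    return g
E
python3 - <<'E'
from h import *
s=snapshot('top')
for n,uv,z,r in(('index',(259,188),.041,10),('single',(302.5,209.5),.031,9),('dl1',(221.5,215),.031,5),('dl2',(222.5,223.5),.031,5)):
  print(n,blob(s,uv,z,r))
for n in('base','platter','dish','post'):
  for q in models.cut_out(n,s)[:2]:
    R=q['region'].astype(np.uint8)
    c,_=cv2.findContours(R,cv2.RETR_EXTERNAL,cv2.CHAIN_APPROX_NONE); c=max(c,key=cv2.contourArea)
    if len(c)<5: continue
    e=cv2.fitEllipse(cv2.convexHull(c)); z=dict(base=.028,platter=.041,dish=.054,post=.06)[n]
    print(n,round(q['conf'],2),np.round(e[0],1),np.round(e[1],1),np.round(ray_z(s,e[0],z),4))
print(telemetry.get_obs()['clock'])
E
```

```text
index (array([0.63424537, 0.05623033]), np.float64(-172.52405054788503), array([0.00849821, 0.03391698]))
single (array([ 0.56999104, -0.07042134]), np.float64(94.73330223446092), array([0.00823491, 0.0333417 ]))
dl1 (array([0.56112036, 0.16708916]), np.float64(95.72829748916854), array([0.00462323, 0.02914705]))
dl2 (array([0.53517942, 0.16434689]), np.float64(96.25735258175321), array([0.00463182, 0.03030501]))
base 0.67 [262.  213.7] [30.9 31.7] [0.5606 0.0486 0.028 ]
platter 0.85 [262.1 214. ] [64.9 65.7] [0.5586 0.0476 0.041 ]
dish 0.83 [185.6 189.5] [29.5 30.8] [0.6333 0.2659 0.054 ]
dish 0.76 [225.9 293.9] [29.2 30.6] [0.3335 0.1532 0.054 ]
post 0.95 [262.1 214.2] [65.3 65.9] [0.5568 0.0464 0.06  ]
1.75
```

jog_arm(targets="0.04 0.045 -0.024 0 0 9 -1; 0.08 0.09 -0.024 0 0 18 -1; 0.12 0.135 -0.024 0 0 27 -1; 0.16 0.18 -0.024 0 0 36 -1; 0.2 0.225 -0.024 0 0 45 -1; 0.24 0.27 -0.024 0 0 54 -1; 0.28 0.315 -0.024 0 0 64.5 -1; 0.32 0.36 -0.024 0 0 64.5 -1")

```text
clock: 2.75
tool_pos: [0.4052, 0.1926, 0.2511]
orientation: [-179.9, 0.1, -83.5]
force: [2.3, 0.8, -0.0]
opening: 0.0131
```

jog_arm(targets="0.05 -0.014 0 0 0 0 -1; 0.1 -0.028 0 0 0 0 -1; 0.15 -0.042 0 0 0 0 -1; 0.1965 -0.0554 0 0 0 0 -1; 0.1965 -0.0554 0.03 0 0 0 -1; 0.1965 -0.0554 0.08 0 0 0 -1; 0.1965 -0.0554 0.13 0 0 0 -1; 0.1965 -0.0554 0.13 0 0 0 -1")

```text
clock: 3.75
tool_pos: [0.48, 0.0028, 0.1184]
orientation: [179.7, -0.0, -83.6]
force: [-0.6, 0.0, 0.5]
opening: 0.0005
```

```bash
python3 - <<'E'
from h import *
o=telemetry.get_obs(); print(o['clock'],o['tool_pos'],o['orientation'],o['joint_pos'],o['opening'],o['force'])
a=snapshot('scene'); i=cv2.cvtColor(a['img'],cv2.COLOR_RGB2BGR)
cv2.imwrite('pics/s1.png',cv2.resize(i[130:280,190:390],None,fx=4,fy=4,interpolation=cv2.INTER_CUBIC))
for n,X in(('tcp',o['tool_pos']),('post',[.4785,.0384,.06])): print(n,(proj(a,X)-[190,130])*4)
E
```

```text
3.75 [0.48004371 0.00277294 0.11837626] [ 1.79669726e+02 -4.42040635e-02 -8.35530467e+01] [ 23.83185892   8.31358608 -31.60300262  -0.07331214 -50.41182837
 -17.33815184] 0.0004760799708732211 [-0.64360888  0.0037198   0.53735686]
tcp [352.95218427 255.99874743]
post [389.34220333 309.86644706]
```

View pics/s1.png

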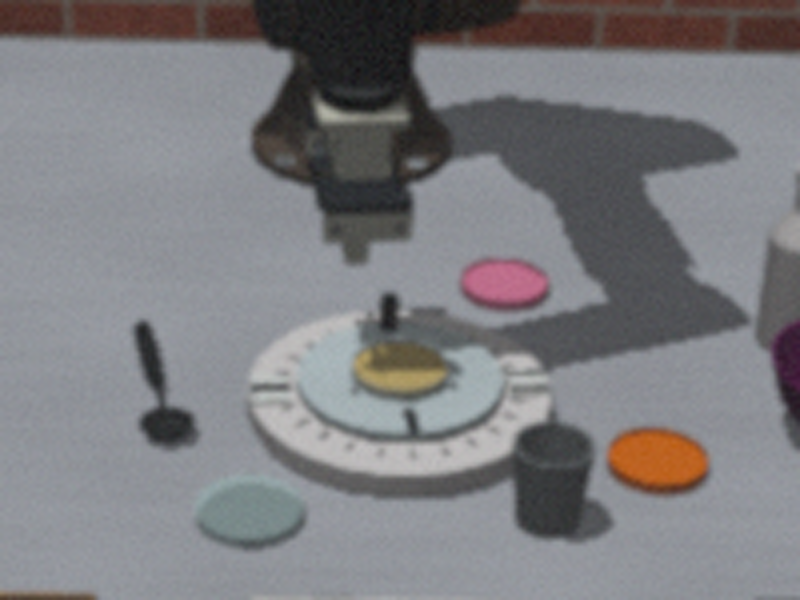

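The tip shows at (353,258) in the crop and the post at (389,312), both where the calculation puts them. I'll descend behind the post and work out the arc rows.

```bash
cat > plan.py <<'E'
import sys
from h import *
from scipy.spatial.transform import Rotation as Rn
C=np.array([.559,.0477])
def pose(th,d=.0185,z=.053,r=.081):
    a=np.radians(th); u=np.array([np.cos(a),np.sin(a)]); t=np.array([np.sin(a),-np.cos(a)])
    p=C+r*u-d*t
    return np.array([*p,z]), th-270
def rows(poses,o=None):
    o=o or telemetry.get_obs(); R0=Rn.from_euler('xyz',o['orientation'],degrees=True); p0=o['tool_pos']
    for p,yaw in poses:
        rv=(R0.inv()*Rn.from_euler('xyz',[180,0,yaw],degrees=True)).as_rotvec(degrees=True)
        print(*np.round(R0.inv().apply(p-p0),4),*np.round(rv,1),-1,';')
E
python3 - <<'E'
from plan import *
rows([pose(186.6,.035),pose(186.6,.021)])
E
```

```text
-0.0002 -0.0006 0.0678 0.1 -0.0 -0.1 -1 ;
-0.0142 -0.0006 0.0678 0.1 -0.0 -0.1 -1 ;
```

jog_arm(targets="0 -0.0006 0.02 0 0 0 -1; 0 -0.0006 0.04 0 0 0 -1; 0 -0.0006 0.055 0 0 0 -1; 0 -0.0006 0.064 0 0 0 -1; 0 -0.0006 0.0678 0 0 0 -1; -0.005 -0.0006 0.0678 0 0 0 -1; -0.01 -0.0006 0.0678 0 0 0 -1; -0.014 -0.0006 0.0678 0 0 0 -1")

```text
clock: 4.8
tool_pos: [0.4812, 0.0178, 0.0534]
orientation: [179.9, -0.0, -83.5]
force: [1.2, -1.8, -0.4]
opening: 0.0007
```

```bash
python3 - <<'E'
from plan import *
o=telemetry.get_obs(); print(o['clock'],o['tool_pos'],o['orientation'],o['force'])
rows([pose(186.6-k) for k in (0,3,7,11,15,19,23,27)])
E
```

```text
4.8 [0.48118806 0.01779196 0.05342474] [ 1.79948513e+02 -1.72944358e-02 -8.34824963e+01] [ 1.16344634 -1.75335164 -0.36994386]
-0.0023 0.0003 0.0004 0.1 -0.0 -0.1 -1 ;
-0.0065 0.0011 0.0004 0.1 -0.0 2.9 -1 ;
-0.0123 0.0019 0.0004 0.1 -0.0 6.9 -1 ;
-0.0181 0.0023 0.0004 0.0 -0.0 10.9 -1 ;
-0.0239 0.0023 0.0004 0.0 -0.0 14.9 -1 ;
-0.0296 0.0019 0.0004 0.0 -0.0 18.9 -1 ;
-0.0354 0.0011 0.0004 0.0 -0.0 22.9 -1 ;
-0.0411 -0.0001 0.0004 0.0 -0.0 26.9 -1 ;
```

jog_arm(targets="-0.0023 0.0003 0 0 0 0 -1; -0.0065 0.0011 0 0 0 3 -1; -0.0123 0.0019 0 0 0 7 -1; -0.0181 0.0023 0 0 0 11 -1; -0.0239 0.0023 0 0 0 15 -1; -0.0296 0.0019 0 0 0 19 -1; -0.0354 0.0011 0 0 0 23 -1; -0.0411 0 0 0 0 27 -1")

```text
clock: 5.8
tool_pos: [0.4769, 0.0588, 0.0536]
orientation: [180.0, -0.0, -110.6]
force: [2.3, -3.4, 0.1]
opening: 0.0006
```

```bash
python3 - <<'E'
from plan import *
o=telemetry.get_obs(); print(o['clock'],o['tool_pos'],o['orientation'],o['force'],o['joint_pos'])
rows([pose(186.6-27-4*k) for k in range(1,9)])
a=snapshot('scene'); i=cv2.cvtColor(a['img'],cv2.COLOR_RGB2BGR)
cv2.imwrite('pics/s2.png',cv2.resize(i[130:280,190:390],None,fx=4,fy=4,interpolation=cv2.INTER_CUBIC))
E
```

```text
5.8 [0.47687255 0.05879134 0.05358212] [ 1.79997559e+02 -3.39681915e-02 -1.10603483e+02] [ 2.26079569 -3.3976773   0.07125216] [ 3.05719319e+01  1.34015277e+01 -3.60862710e+01  2.98375860e-02
 -4.05401993e+01 -5.11980958e+01]
-0.0054 0.0013 0.0006 0.0 -0.0 3.8 -1 ;
-0.0112 0.002 0.0006 0.0 -0.0 7.8 -1 ;
-0.017 0.0023 0.0006 -0.0 -0.0 11.8 -1 ;
-0.0228 0.0022 0.0006 -0.0 -0.0 15.8 -1 ;
-0.0285 0.0017 0.0006 -0.0 -0.0 19.8 -1 ;
-0.0343 0.0008 0.0006 -0.0 -0.0 23.8 -1 ;
-0.0399 -0.0005 0.0006 -0.0 -0.0 27.8 -1 ;
-0.0455 -0.0022 0.0006 -0.0 -0.0 31.8 -1 ;
```

View pics/s2.png

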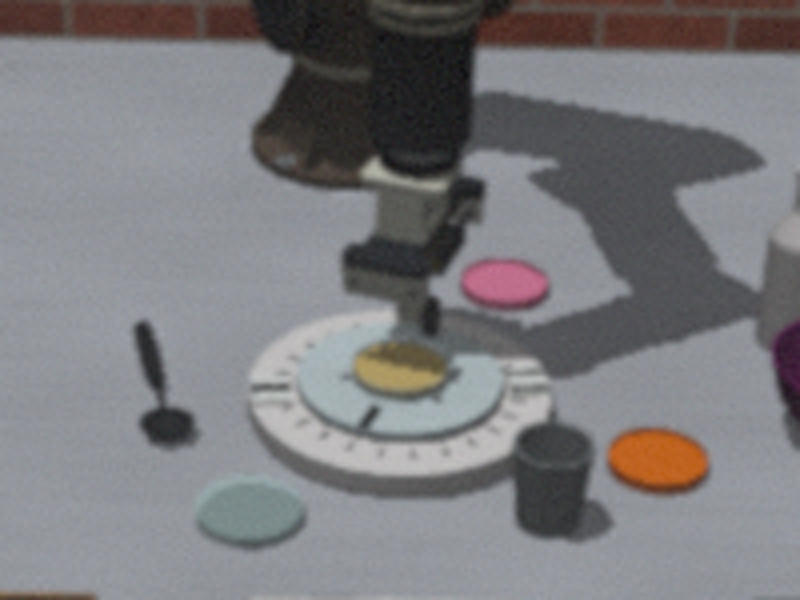

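The push is working: the index has moved left to (371,417) and the post, now at (430,315), is in contact with the finger. The dish is still seated, so I'll continue.

jog_arm(targets="-0.0054 0.0013 0 0 0 3.8 -1; -0.0112 0.002 0 0 0 7.8 -1; -0.017 0.0023 0 0 0 11.8 -1; -0.0228 0.0022 0 0 0 15.8 -1; -0.0285 0.0017 0 0 0 19.8 -1; -0.0343 0.0008 0 0 0 23.8 -1; -0.0399 -0.0005 0 0 0 27.8 -1; -0.0455 -0.0022 0 0 0 31.8 -1")

```text
clock: 6.85
tool_pos: [0.4948, 0.1007, 0.0535]
orientation: [-180.0, -0.1, -142.6]
force: [0.3, -2.4, 0.2]
opening: 0.0006
```

```bash
python3 - <<'E'
from plan import *
o=telemetry.get_obs(); print(o['clock'],o['tool_pos'],o['orientation'],o['force'],o['joint_pos'])
rows([pose(186.6-59-3*k) for k in range(1,9)])
E
```

```text
6.85 [0.49484512 0.10070669 0.05351291] [-1.79985542e+02 -8.32221848e-02 -1.42647655e+02] [ 0.30753965 -2.4158925   0.18128277] [ 3.38410063e+01  1.54543358e+01 -3.30352066e+01  2.94166614e-02
 -4.15926418e+01 -8.65106646e+01]
-0.0042 0.0007 0.0005 -0.0 -0.1 2.8 -1 ;
-0.0086 0.0014 0.0005 -0.0 -0.1 5.8 -1 ;
-0.0129 0.0018 0.0005 -0.0 -0.1 8.8 -1 ;
-0.0172 0.002 0.0005 -0.0 -0.1 11.8 -1 ;
-0.0216 0.002 0.0005 -0.0 -0.1 14.8 -1 ;
-0.0259 0.0017 0.0005 -0.0 -0.1 17.8 -1 ;
-0.0302 0.0012 0.0005 -0.0 -0.1 20.8 -1 ;
-0.0345 0.0005 0.0005 -0.0 -0.1 23.8 -1 ;
```

jog_arm(targets="-0.0042 0.0007 0 0 0 2.8 -1; -0.0086 0.0014 0 0 0 5.8 -1; -0.0129 0.0018 0 0 0 8.8 -1; -0.0172 0.002 0 0 0 11.8 -1; -0.0216 0.002 0 0 0 14.8 -1; -0.0259 0.0017 0 0 0 17.8 -1; -0.0302 0.0012 0 0 0 20.8 -1; -0.0345 0.0005 0 0 0 23.8 -1")

```text
clock: 7.85
tool_pos: [0.5215, 0.1218, 0.0534]
orientation: [-179.9, -0.1, -166.5]
force: [-1.2, -1.0, 1.4]
opening: 0.0003
```

```bash
python3 - <<'E'
from plan import *
o=telemetry.get_obs(); print(o['clock'],o['tool_pos'],o['orientation'],o['force'],o['joint_pos'])
for n in('scene','top'):
  a=snapshot(n); i=cv2.cvtColor(a['img'],cv2.COLOR_RGB2BGR)
  r=i[130:280,190:390] if n=='scene' else i[130:280,160:360]
  cv2.imwrite('pics/%s3.png'%n,cv2.resize(r,None,fx=4,fy=4,interpolation=cv2.INTER_CUBIC))
E
```

```text
7.85 [0.52145732 0.12177557 0.05336174] [-1.79938778e+02 -1.38625641e-01 -1.66485613e+02] [-1.20583905 -1.02166926  1.38600474] [ 3.41394275e+01  1.79549656e+01 -2.91670991e+01  1.24082282e-02
 -4.30292419e+01 -1.10634048e+02]
```

View pics/top3.png

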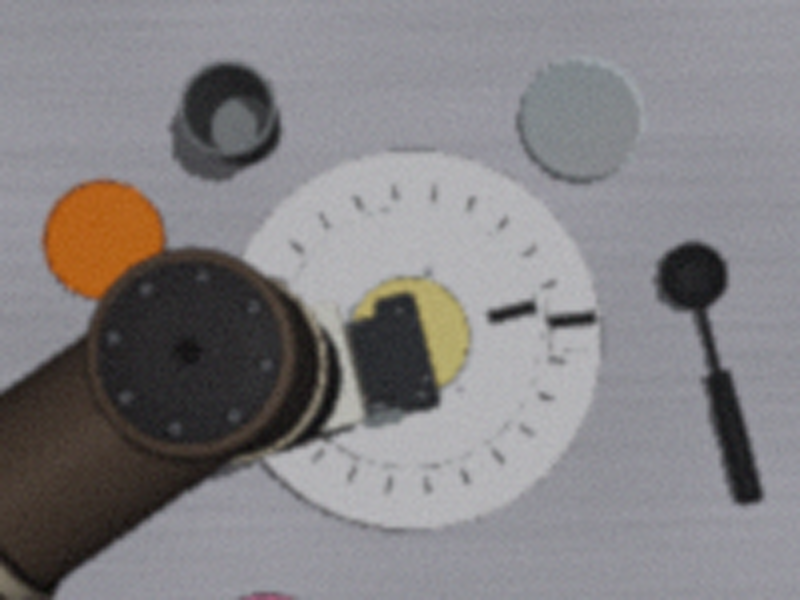

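View pics/scene3.png

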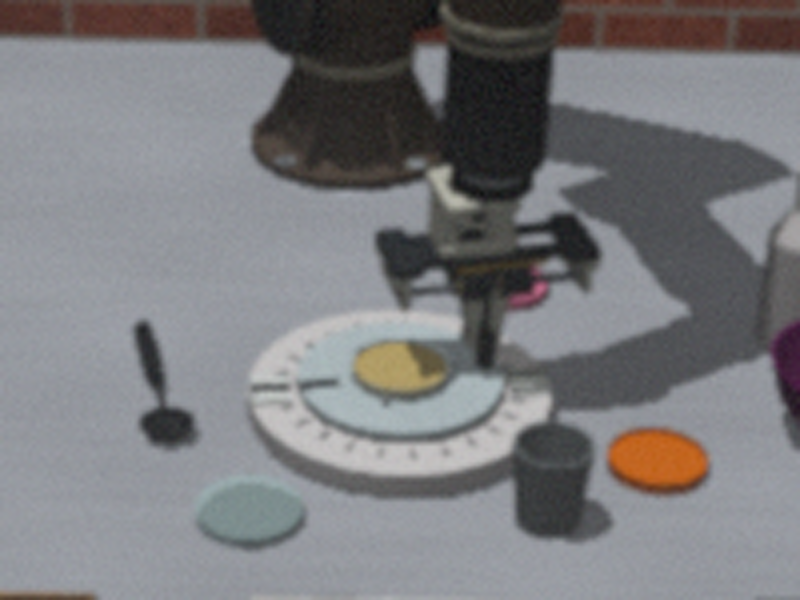

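The index is now close to the single line. In the top crop it is at (512,312), against (572,320) for the single line. I'll measure what is left.

```bash
python3 - <<'E'
from plan import *
s=snapshot('top'); 
ci,ai,si=blob(s,(288,208),.041,8); cs,as_,ss=blob(s,(303,210),.031,7)
print(ci,ai,si,cs,as_,ss)
f=lambda p:np.degrees(np.arctan2(*(p-C)[::-1]))
print(f(ci),f(cs),np.linalg.norm(ci-C),np.linalg.norm(cs-C))
E
```

```text
[ 0.57593518 -0.02668441] 103.04365866428319 [0.00852909 0.03335839] [ 0.56997543 -0.07037591] 95.06296025890185 [0.00791282 0.03335623]
-77.17403050663016 -84.6894838037707 0.07628788188460757 0.11858490461059575
```

```bash
python3 - <<'E'
from plan import *
rows([pose(103.5-k) for k in (0,1.5,3,4.5,6,7,7.5)])
E
```

```text
-0.0003 0.0001 0.0004 -0.0 -0.1 0.1 -1 ;
-0.0024 0.0005 0.0004 -0.0 -0.1 1.6 -1 ;
-0.0046 0.0009 0.0004 -0.0 -0.1 3.1 -1 ;
-0.0067 0.0012 0.0004 -0.0 -0.1 4.6 -1 ;
-0.0089 0.0015 0.0004 -0.1 -0.1 6.1 -1 ;
-0.0103 0.0017 0.0004 -0.1 -0.1 7.1 -1 ;
-0.011 0.0018 0.0004 -0.1 -0.1 7.6 -1 ;
```

jog_arm(targets="-0.0024 0.0005 0 0 0 1.6 -1; -0.0046 0.0009 0 0 0 3.1 -1; -0.0067 0.0012 0 0 0 4.6 -1; -0.0089 0.0015 0 0 0 6.1 -1; -0.0103 0.0017 0 0 0 7.1 -1; -0.011 0.0018 0 0 0 7.6 -1; -0.011 0.0018 0 0 0 7.6 -1; -0.011 0.0018 0 0 0 7.6 -1")

```text
clock: 9.0
tool_pos: [0.5322, 0.1264, 0.0534]
orientation: [-179.9, -0.1, -173.9]
force: [-1.0, -1.3, 1.0]
opening: 0.0004
```

```bash
cat > meas.py <<'E'
from plan import *
s=snapshot('top'); o=telemetry.get_obs(); print(o['clock'],o['tool_pos'],o['orientation'],o['force'])
ci,ai,si=blob(s,(287,211),.041,8); cs,as_,ss=blob(s,(303,210),.031,7)
f=lambda p:np.degrees(np.arctan2(*(p-C)[::-1]))
print(f(ci),f(cs),f(ci)-f(cs),ai%180,as_%180,np.linalg.norm(ci-C),si)
i=cv2.cvtColor(s['img'],cv2.COLOR_RGB2BGR)[130:280,160:360]
import sys; cv2.imwrite('pics/%s.png'%sys.argv[1],cv2.resize(i,None,fx=4,fy=4,interpolation=cv2.INTER_CUBIC))
E
python3 meas.py top4
```

```text
9.05 [0.53215819 0.1263658  0.05335082] [-1.79945438e+02 -7.10134285e-02 -1.73950249e+02] [-1.16268776 -0.80096222  0.73489274]
-84.53414900276738 -84.68299128953471 0.14884228676733358 95.7145554017249 95.0389557409396 0.07599855008996267 [0.0084674  0.03383919]
```

The index is within about 0.5° of the line. Now I'll back straight off and lift away.

jog_arm(targets="0.005 0 0 0 0 0 -1; 0.013 0 0 0 0 0 -1; 0.02 0 0 0 0 0 -1; 0.02 0 -0.03 0 0 0 -1; 0.02 0 -0.08 0 0 0 -1; 0.02 0 -0.13 0 0 0 -1; 0.04 0 -0.18 0 0 0 -1; 0.08 0 -0.2 0 0 0 -1")

```text
clock: 10.05
tool_pos: [0.4535, 0.1187, 0.2562]
orientation: [180.0, 0.2, -174.0]
force: [-1.3, 0.5, -0.6]
opening: 0.0006
```

jog_arm(targets="0.03 0 0 0 0 0 -1; 0.06 -0.04 0 0 0 0 -1; 0.06 -0.09 0 0 0 0 -1; 0.06 -0.14 0 0 0 0 -1; 0.06 -0.19 0 0 0 0 -1; 0.06 -0.19 0 0 0 0 -1; 0.06 -0.19 0 0 0 0 -1; 0.06 -0.19 0 0 0 0 -1")

```text
clock: 11.05
tool_pos: [0.4137, -0.0757, 0.256]
orientation: [180.0, 0.2, -173.9]
force: [0.5, 0.0, -0.1]
opening: 0.0002
```

```bash
python3 meas.py top5; python3 - <<'E'
from h import *
a=snapshot('scene'); save(a,'s5.png')
E
```

```text
11.1 [ 0.4137789  -0.07561237  0.25600183] [ 1.79959599e+02  1.71698868e-01 -1.73861735e+02] [0.42322874 0.32762032 0.30580593]
-84.5393084649891 -84.69810607830132 0.15879761331221687 96.0090700070346 95.04498354356492 0.07605551680974343 [0.00845576 0.03377493]
```

View pics/top5.png

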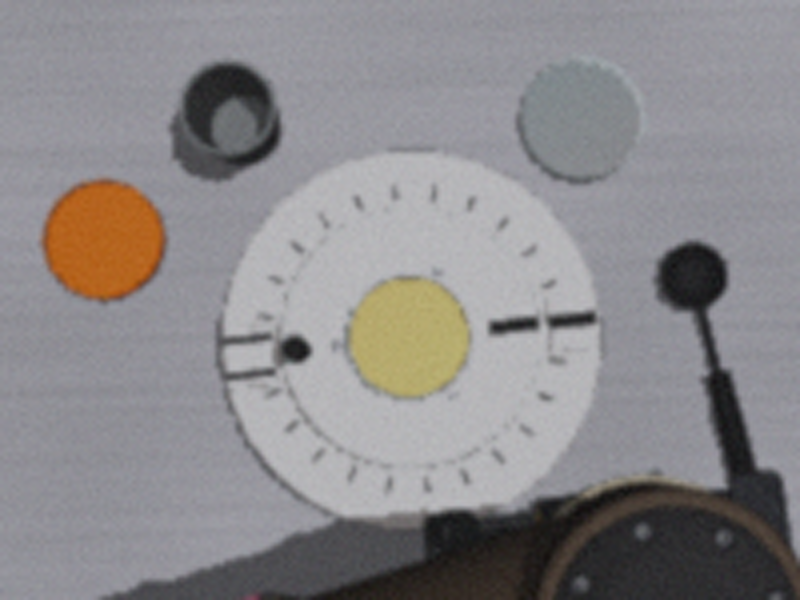

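View pics/s5.png

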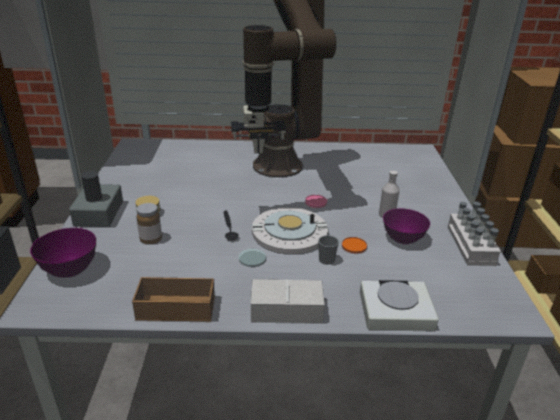

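The index (513,326) and the single line (572,320) now lie on one line in the crop. The post is at (294,349), between the thin lines, and the dish is centred at (408,336). Nothing else has moved and the hand is clear, so I'll hand the job in.

```bash
python3 -c "
from plant import job; print(job.close_job())"
```

```text
the job is handed in; nothing more can be done
None
```

The index line now lines up with the single bold line. I pushed the post clockwise through about 91° with the shut fingertip, then backed off, lifted the hand clear and handed the job in at about 11 s.

- **Alignment:** after the hand was withdrawn, the index was 0.16° from the single line by position. The fitted line directions differed by about 1°, which is roughly the noise in reading a line's direction from the image.
- **Dish and other things:** in the last pictures the dish is seated in the middle of the platter. The surrounding things look unmoved by eye; I did not measure them again.
- **Forces:** wrist force readings, taken at the end of each move, stayed under about 5 N.
- **Failed or disagreeing checks:** none of the final checks failed. Some early network reports did disagree: the dish detector preferred the orange disc and the base outline was wrong. I took the platter axis and line angles from the line marks instead.

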